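# Tip two brass couplings into the order bin

### The arm

A 6-joint arm with a two-finger parallel gripper is mounted at the origin on the work surface. World frame = base frame: x ahead of the robot, y to its left, z up, the work surface at z = 0. Lengths are in m, angles in rad, forces in N, time in s.
With the tool pointing down it reaches from about 0.4 to 0.825 m from the base axis. Payload 7 kg.
Tool frame: the origin (TCP) lies between the finger pads; the fingertips stand 8 mm ahead of it and the grasp point (between the pads) lies 11 mm behind it; z points along the fingers, y is the direction in which the jaws open and shut (so a half turn about z gives the same grasp; the last joint's range is limited). The gripper opens to 88 mm and grips with 3 to 60 N. Pads are 19 mm wide; open, the fingers measure 130 mm over their backs; the gripper's body (78 mm by 193 mm) begins 47 mm behind the grasp point.
Start: joints at [-1.018, 0.359, 0.012, 0, -1.224, -0.288], TCP at [0.177, -0.651, 0.235] pointing down, gripper open.
Joint ranges: [-3.07, 3.07], [-1.43, 2.12], [-1.02, 1.25], [-3.03, 1.67], [-3.05, -0], [-3.03, 3.03]. Speed limits (rad/s): [2.39, 2.39, 3.01, 3.14, 3.14, 3.14].

### API

Orientations are given as a rotation vector (axis times angle).
In Python, from rig import arm gives the robot as it stands.
- The arm moves only by the shell command python3 -m jog 'ROWS' [FORCE]. ROWS is JSON, a list of rows, each an object of numbers: "gripper": the closure, from 0 (fully open) to 1 (shut); "dx", "dy", "dz": the shift along the world's x, y, z in m; "rx", "ry", "rz": the turn, a rotation vector about the world's x, y, z in degrees. In form: [{"gripper": .., "dx": .., "dy": .., "dz": .., "rx": .., "ry": .., "rz": ..}, ...]. A call has 1 to 12 rows; each row is the pose to reach, as a shift and turn from the pose measured when the call began; what a row does not reach only later rows make up. A row lasts 1/8 s, in which the tool goes at most 62.5 mm and 10.7 degrees, less where a joint would pass 70% of its speed; a pose out of reach is approached as far as the arm can. A call with a gripper value outside its range is refused whole. The fingers move at their own pace and stop on an object; FORCE is the grip in N (left out, the last holds). Time passes only in rows, so rows that repeat a pose let the fingers close. It gives the time, the measured TCP pose, the force and the opening at its end, in the units of the state.
- arm.get_obs(): the state, without advancing time (a new reading comes with each control period).
- arm.camera(name): name is "side" or "top" or "wrist"; returns (picture, depth): 420x560x3 uint8, blue, green, red; 420x560 float32, m along the optical axis (not along the pixel's ray), 0 where there is no reading.
- arm.get_calibration(name): a dict with "mtx" (3x3 intrinsics, pixels), "world_from_camera" (4x4, takes a point from camera to world coordinates). Camera axes: x right, y down, z forward; pixel columns grow to the right and rows downward; lengths in m; the calibration is good to about 2 mm. A picture is of the moment at which its call begins: read the wrist's pose just before it. get_calibration takes no time and is no camera call; for the wrist camera it gives the pose at the moment of the call.
- arm.finish_job(): hands the job in, once; it reports no verdict.
Trained networks look in the newest picture that a camera, given by its name, has taken for a name from the list of things; names that differ only in an ending like _2 or _b are one class to them, and where a whole thing is asked for, a point or a joint stands for the part that bears it (a point fixed in the world has none). Each returns a list of dicts, best first, with "score" (0 to 1); they miss things now and then, are a little off and sometimes report something else, mostly with a low value. They report only what shows in the picture. A call takes as long as a camera call. They do not tell look-alikes from the thing itself.
- arm.search_frame(camera, target): "extent" ([left, top, width, height] in pixels, round what is visible of it).
- arm.spot_point(camera, target): "point" ([column, row] in pixels: a listed point, or the origin of a listed thing).
The state is a dict: "clock": time; "joints": joint angles; "qd": joint speeds; "joint_torque": joint torques, N m; "ee_pos": TCP position; "tool_rot": TCP orientation; "ft_force": force on the tool from outside, world axes, zero at the start; "wrist_torque": the same for the moment, N m; "gripper_width": opening from 0.0 (shut) to 1.0 (fully open).
Only numpy, scipy, OpenCV 4.12 (cv2) and the standard library are available. Lean on these libraries where they do the work, as an engineer would, in place of code of your own. Each camera call takes 0.05 s, during which the arm holds its last target.

### The job

Stand the yellow bin squarely in the middle of the green field under the tipping bucket, its black fin pointing away from the bucket, and let go of it. Set both brass couplings in the bucket, then push the red bar down past the catch until the bucket is fully tipped and the couplings have dropped into the bin, and let the bucket swing back home. The bin stays on the green field, and the aluminium couplings and everything else stay where they are.

Things in the scene. Friction and masses are not known exactly. Their poses are not given: they have to be found in the camera images.
- brass_a_mid (a point): brass (yellow metal) square-based tube coupling: base 36 x 36 mm and 14 mm high, on it a round collar 30 mm across and an 18 mm square boss, 32 mm high in all, about 0.09 kg; stands boss up in the blue tray. The point is at its centre, 16 mm above its underside; its x and y axes are square to the flat sides of the base
- brass_b_mid (a point): the other brass coupling, identical to the first
- alu_a_mid (a point): aluminium (silver) coupling of the same shape, in the same tray; leave alone
- alu_b_mid (a point): the other aluminium coupling; leave alone
- tray: fixed blue tray 200 x 200 mm with 14 mm rims, its floor 4 mm above the table; holds the four couplings, one in each quarter, some 90 mm apart; origin at the centre of its underside
- bin_centre (a point): loose yellow open bin, outside 150 mm (its x) by 120 mm (its y) by 60 mm high, walls 4 mm, 0.3 kg; the point is at its centre, 30 mm above its underside. It can be lifted or slid
- bin_handle (a point): black upright fin on the bin's +y side, 14 mm thick (along the bin's x), reaching 36 mm out from the wall, its top 60 mm above the bin's underside; the point is in the fin's middle, 79 mm from the bin's centre along its +y and 30 mm above its underside
- field (a point): centre of the green field, 180 mm (x) by 150 mm (y), painted flush on the table under the tipping side of the bucket. Its axes are those of the fixed tipping station: the bucket stands on its -y side and tips towards its +y; the bin belongs here with its fin pointing to the field's +y. The station's blue uprights begin 85 mm from the centre on the -y side
- bucket_floor (a point): middle of the inner floor of the aluminium tipping bucket, a scoop 96 mm wide (x) and 106 mm long (y) inside, open on top and towards +y, side and back walls 50 mm high. At home the floor lies about 151 mm above the table, tilts 0.12 rad down towards the back wall, and the point's axes are parallel to the field's. Two couplings fit side by side along x
- shaft (a point): point on the axis of the bucket's shaft, midway between the uprights, 170 mm above the table; its axes are the field's and the shaft runs along x; fixed
- red_bar (a point): middle of the red push bar, round, 12 mm thick and 68 mm long along x; fixed to the bucket on the robot's side, 120 mm to -x of the bucket's middle, 90 mm from the shaft's axis; at home 77 mm to its +y side and 47 mm above it. Pushed down it circles the shaft: at angle q it lies at y = 90 cos(0.548 - q), z = 90 sin(0.548 - q) mm from the axis
- bucket (a joint): tipping angle of the bucket: 0 home, 1.2 rad at its stop, fully tipped. A spring and a catch hold it home: about 8 N down on the red bar to push past the catch within the first 0.1 rad, then 2 to 5 N against the spring as far as the stop; let go anywhere, it swings back home by itself in under half a second
- screwdriver: loose screwdriver lying near the front of the table; origin at its underside; leave alone
- wrench: loose wrench lying near the front of the table; origin at its underside; leave alone
- mug: blue mug, 80 mm across, 95 mm high, at the back; origin at the centre of its underside; leave alone
- glue: white glue bottle, 56 mm across, 150 mm high, at the back; origin at the centre of its underside; leave alone
- tape: paper tape roll, 100 mm across, 25 mm high, lying flat at the back; leave alone
- pylon: grey prosthesis tube with dark end clamps, 280 mm long, 30 mm high, lying at the back; leave alone
There are look-alikes about, which are no part of the job. What is shaped like the part that bears brass_b_mid but orange is not meant. Leave any pink or purple look-alike of the part that bears brass_a_mid alone.

How it is judged:
On the way, in this order (a step that is already met when the one before it is completed fails the run):
1. the bin stands on the green field, let go (y of bin_handle in the frame of field above 0.04 m and horizontal distance between bin_centre and field below 0.03 m and angle between the y axis of bin_centre and the y axis of field, either way round below 0.25 rad and height (world z) of bin_centre below 0.035 m and angle between bin_centre's own z axis and vertical below 0.05 rad and contact force between the fingers and anything else below 0.5 N), for 0.3 s.
2. both brass couplings rest in the bucket at home, let go (x of brass_a_mid in the frame of bucket_floor between -0.05 and 0.05 m and y of brass_a_mid in the frame of bucket_floor between -0.06 and 0.055 m and z of brass_a_mid in the frame of bucket_floor between 0 and 0.05 m and x of brass_b_mid in the frame of bucket_floor between -0.05 and 0.05 m and y of brass_b_mid in the frame of bucket_floor between -0.06 and 0.055 m and z of brass_b_mid in the frame of bucket_floor between 0 and 0.05 m and value of joint bucket below 0.06 rad and contact force between the fingers and anything else below 0.5 N), for 0.3 s.
3. the bucket is tipped fully (value of joint bucket above 1.05 rad), for 0.05 s.
4. both brass couplings are in the bin and the bucket has swung back home (x of brass_a_mid in the frame of bin_centre between -0.075 and 0.075 m and y of brass_a_mid in the frame of bin_centre between -0.06 and 0.06 m and z of brass_a_mid in the frame of bin_centre between -0.03 and 0.03 m and x of brass_b_mid in the frame of bin_centre between -0.075 and 0.075 m and y of brass_b_mid in the frame of bin_centre between -0.06 and 0.06 m and z of brass_b_mid in the frame of bin_centre between -0.03 and 0.03 m and value of joint bucket below 0.06 rad), for 0.3 s.
At the end, for the whole second after the job is handed in: Both brass couplings lie in the yellow bin; the bin stands upright on the table within 30 mm of the middle of the green field and within 0.25 rad of square to it, its fin on the side away from the bucket; the bucket is back home (under 0.06 rad) and still (all of step 4 and y of bin_handle in the frame of field above 0.04 m and horizontal distance between bin_centre and field below 0.03 m and angle between the y axis of bin_centre and the y axis of field, either way round below 0.25 rad and height (world z) of bin_centre below 0.035 m and angle between bin_centre's own z axis and vertical below 0.05 rad and velocity of joint bucket between -0.1 and 0.1 rad/s); the robot touches nothing.
It fails at once if an aluminium coupling is moved by more than 30 mm (distance of any of alu_a_mid, alu_b_mid from where it was at the start of the episode above 0.03 m).
It fails at once if a bystander (screwdriver, wrench, mug, glue, tape, tube) is moved by more than 40 mm (distance of any of screwdriver, wrench, mug, glue, tape, pylon from where it was at the start of the episode above 0.04 m).
It also fails if it takes over 72 s, if anything falls off the work surface, if the arm or the gripper's body presses on something with over 40 N, if the wrist force passes 120 N, or if a joint passes its speed limit or range.

## Working session

There is one attempt and no reset: what is moved stays moved. The work goes in short steps, Python scripts to look and compute and a shell command to move; the robot and the scene stay as the last step left them, time stands still between calls to the robot, and variables do not carry over. Pictures are saved under pics/ and viewed, and the job is handed in when it is done.

```bash
ls; mkdir -p pics; cat > h.py <<'E'
import numpy as np, cv2
from rig import arm
def snap(n,f):
    im,d=arm.camera(n); cv2.imwrite('pics/'+f,im); return im,d,arm.get_calibration(n)
def px2w(c,d,u,v,z=None):
    K=np.array(c["mtx"]);T=np.array(c["world_from_camera"])
    r=np.linalg.inv(K)@[u,v,1]
    if z is None:
        dd=d[int(round(v)),int(round(u))]; return (T@np.r_[r*dd,1])[:3]
    rw=T[:3,:3]@r;o=T[:3,3]; return o+rw*(z-o[2])/rw[2]
E
python3 - <<'E'
from h import *
np.set_printoptions(precision=4,suppress=True)
o=arm.get_obs(); print(o)
for n in ["top","side"]:
    im,d,c=snap(n,n+"1.png"); print(n,np.array(c["mtx"]),np.array(c["world_from_camera"]))
    for t,z in [("brass_a_mid",.02),("alu_a_mid",.02),("bin_centre",.03),("bin_handle",.03),("field",0),("bucket_floor",.151),("shaft",.17),("red_bar",.217),("tray",0)]:
        for r in arm.spot_point(n,t)[:5]:
            print(t,round(r["score"],2),np.round(r["point"]),px2w(c,d,*r["point"],z=z))
print(arm.get_obs()["clock"])
E
```

```text
pics
{'clock': 0.0, 'joints': array([-1.0179,  0.3594,  0.0111, -0.0003, -1.2241, -0.2881]), 'qd': array([-0.0012,  0.0009, -0.0012, -0.0005, -0.0006,  0.0006]), 'joint_torque': array([ -0.0004, -58.2709,  29.3055,   6.9974,   0.007 ,  -0.0002]), 'ee_pos': array([ 0.1765, -0.651 ,  0.2336]), 'tool_rot': array([ 0.4145, -3.1137, -0.0025]), 'ft_force': array([ 0.6296, -0.6688,  0.0176]), 'wrist_torque': array([-0.06  ,  0.0161, -0.0053]), 'gripper_width': 0.9969214643303447}
top [[419.6413   0.     275.2691]
 [  0.     419.6413 207.4945]
 [  0.       0.       1.    ]] [[-0.0219 -0.9942  0.1051  0.4414]
 [-0.9997  0.0231  0.0101  0.0061]
 [-0.0124 -0.1049 -0.9944  1.2591]
 [ 0.      0.      0.      1.    ]]
brass_a_mid 0.73 [214. 149.] [0.7536 0.2003 0.02  ]
brass_a_mid 0.7 [328. 228.] [ 0.5079 -0.137   0.02  ]
brass_a_mid 0.46 [375. 248.] [ 0.4465 -0.2704  0.02  ]
alu_a_mid 0.52 [404. 214.] [ 0.5427 -0.3618  0.02  ]
alu_a_mid 0.37 [238. 264.] [0.409 0.133 0.02 ]
bin_centre 0.8 [172. 237.] [0.4919 0.3221 0.03  ]
bin_handle 0.98 [146. 227.] [0.5221 0.4016 0.03  ]
field 0.69 [404. 246.] [
[... 777 characters left out ...]
tre 0.91 [255. 161.] [0.4989 0.3133 0.03  ]
bin_centre 0.73 [354. 239.] [ 0.7623 -0.0384  0.03  ]
bin_centre 0.62 [281. 217.] [0.5651 0.0569 0.03  ]
bin_handle 0.88 [264. 146.] [0.5298 0.392  0.03  ]
bin_handle 0.53 [253. 159.] [0.4908 0.3226 0.03  ]
bin_handle 0.34 [287. 203.] [0.5873 0.1106 0.03  ]
bin_handle 0.18 [284. 201.] [0.5788 0.1209 0.03  ]
field 0.88 [279. 217.] [ 0.5622  0.0854 -0.    ]
bucket_floor 0.58 [285. 199.] [0.5711 0.0074 0.151 ]
shaft 0.69 [284. 202.] [ 0.5679 -0.0243  0.17  ]
shaft 0.61 [354. 318.] [ 0.6824 -0.3566  0.17  ]
shaft 0.3 [263. 344.] [ 0.4981 -0.4004  0.17  ]
red_bar 0.77 [239. 172.] [0.4563 0.047  0.217 ]
tray 0.74 [261. 342.] [ 0.4943 -0.3102  0.    ]
1.0
```

View pics/top1.png

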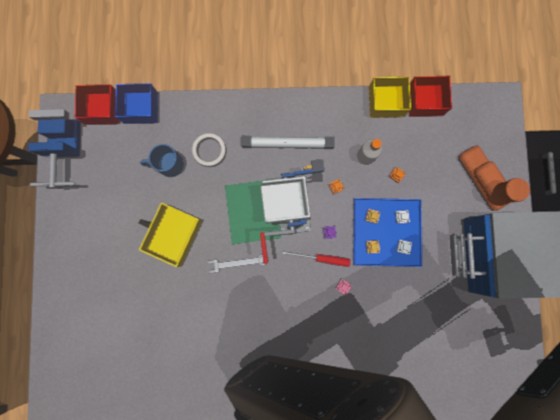

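View pics/side1.png

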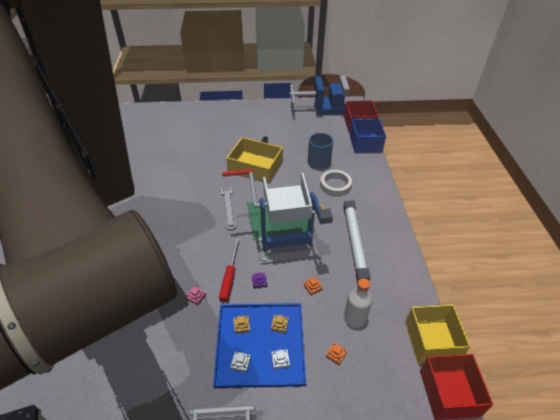

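```bash
cat >> h.py <<'E'
def cloud(c,d):
    K=np.array(c["mtx"]);T=np.array(c["world_from_camera"])
    v,u=np.mgrid[:d.shape[0],:d.shape[1]]
    r=np.stack([u,v,np.ones_like(u)],-1)@np.linalg.inv(K).T*d[...,None]
    return r@T[:3,:3].T+T[:3,3]
np.set_printoptions(precision=4,suppress=True)
E
python3 - <<'E'
from h import *
for n in ["top","side"]:
    im,d,c=snap(n,n+"2.png"); P=cloud(c,d); hsv=cv2.cvtColor(im,cv2.COLOR_BGR2HSV)
    np.savez('pics/%s.npz'%n,P=P,im=im)
    x,y,z=P[...,0],P[...,1],P[...,2]
    H,S,V=hsv[...,0],hsv[...,1],hsv[...,2]
    yel=(H>20)&(H<35)&(S>120)&(x>.35)&(x<.65)&(y>.2)&(y<.45)&(d>0)
    for lo,hi in [(-.01,.09),(.045,.075)]:
        m=yel&(z>lo)&(z<hi); p=P[m][:,:2].astype(np.float32); print(n,'bin',len(p),cv2.minAreaRect(p),np.percentile(P[m][:,2],[5,95]))
    dark=(V<70)&(x>.45)&(x<.6)&(y>.34)&(y<.45)&(z>.02)
    if dark.any(): print('fin',dark.sum(),P[dark].mean(0),P[dark].min(0),P[dark].max(0))
    g=(H>55)&(H<85)&(S>80)&(x>.4)&(x<.75)&(y>-.05)&(y<.25)&(abs(z)<.02)
    p=P[g][:,:2].astype(np.float32); print('green',len(p),cv2.minAreaRect(p))
    # couplings
    t=(x>.4)&(x<.6)&(y>-.4)&(y<-.2)&(z>.012)&(z<.06)
    k,lab=cv2.connectedComponents(((t)&(z>.012)).astype(np.uint8))
    for i in range(1,k):
        q=lab==i
        if 40<q.sum()<1000:
            print('cpl',q.sum(),P[q].mean(0)[:2],P[q][:,2].max(),im[q].mean(0),cv2.minAreaRect(P[q][:,:2].astype(np.float32)))
im=cv2.imread('pics/top2.png'); cv2.imwrite('pics/topz.png',cv2.resize(im[120:300,120:340],None,fx=3.3,fy=3.3,interpolation=cv2.INTER_CUBIC))
im=cv2.imread('pics/side2.png'); cv2.imwrite('pics/sidez.png',cv2.resize(im[120:400,180:360],None,fx=2.1,fy=2.1,interpolation=cv2.INTER_CUBIC))
E
```

```text
top bin 2349 ((0.5013021230697632, 0.33435213565826416), (0.1403811275959015, 0.15255916118621826), 64.85355377197266) [-0.0002  0.0599]
top bin 408 ((0.4992205500602722, 0.3269016146659851), (0.12471563369035721, 0.1503565013408661), 64.62936401367188) [0.0474 0.0627]
fin 35 [0.533  0.3955 0.0587] [0.523  0.3846 0.0333] [0.5407 0.4075 0.064 ]
green 2025 ((0.5653226971626282, 0.08815029263496399), (0.17631694674491882, 0.14568370580673218), 6.2988715171813965)
cpl 154 [ 0.5406 -0.2676] 0.040402884147409335 [ 88.3442 136.6688 164.487 ] ((0.541226863861084, -0.26962313055992126), (0.03684071823954582, 0.03666423261165619), 74.77327728271484)
cpl 155 [ 0.537  -0.3546] 0.04063122260467411 [181.7935 174.6839 170.9677] ((0.5375461578369141, -0.3571909964084625), (0.03628014773130417, 0.03732730448246002), 3.9911391735076904)
cpl 152 [ 0.4508 -0.2642] 0.04070265895669922 [ 87.8355 142.0921 171.9605] ((0.4508434236049652, -0.2656953036785126), (0.03545883297920227, 0.036473412066698074), 3.985625743865967)
cpl 154 [ 0.4486 -0.3555] 0.040492747299182064 [171.1623 166.2532 160.1299] ((0.448533
[... 593 characters left out ...]
9112174858611 [ 79.1179 120.869  144.8996] ((0.5404787659645081, -0.2737489342689514), (0.03837674856185913, 0.03555982932448387), 74.65240478515625)
cpl 225 [ 0.4502 -0.2736] 0.03885717638669972 [ 76.7022 123.0222 148.2133] ((0.4499172866344452, -0.26966679096221924), (0.03571706265211105, 0.039229921996593475), 2.7137374877929688)
cpl 266 [ 0.536  -0.3643] 0.03805569247361551 [186.7669 179.1767 171.812 ] ((0.5363478064537048, -0.36046481132507324), (0.03618157282471657, 0.03747111186385155), 3.567479372024536)
cpl 275 [ 0.4475 -0.3653] 0.03844265218294307 [160.6145 154.6327 147.2218] ((0.44696658849716187, -0.36130082607269287), (0.03630616515874863, 0.03659586235880852), 76.5009994506836)
```

View pics/topz.png

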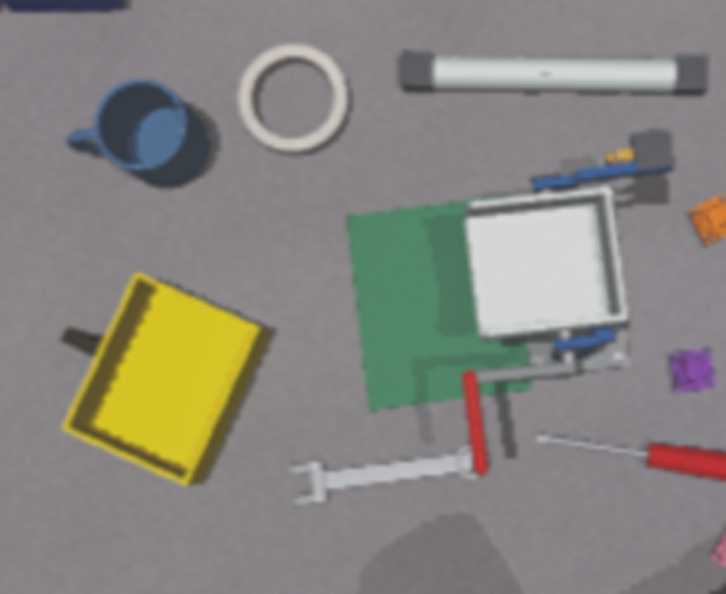

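View pics/sidez.png

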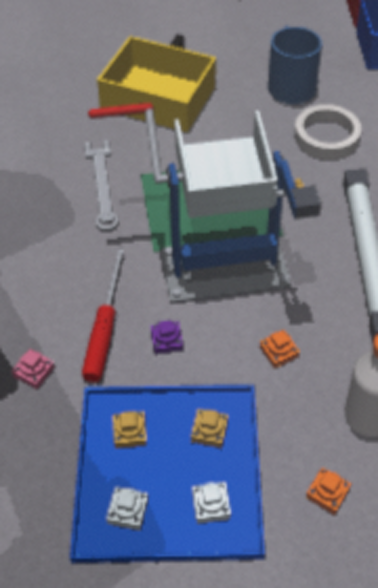

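```bash
python3 -m jog '[{"gripper":0,"dx":0.27,"dy":0.5,"dz":0.1,"rz":25},{"gripper":0,"dx":0.27,"dy":0.5,"dz":0.1,"rz":25},{"gripper":0,"dx":0.27,"dy":0.5,"dz":0.1,"rz":25},{"gripper":0,"dx":0.27,"dy":0.5,"dz":0.1,"rz":25},{"gripper":0,"dx":0.27,"dy":0.5,"dz":0.1,"rz":25},{"gripper":0,"dx":0.27,"dy":0.5,"dz":0.1,"rz":49},{"gripper":0,"dx":0.27,"dy":0.5,"dz":0.1,"rz":49},{"gripper":0,"dx":0.27,"dy":0.5,"dz":0.1,"rz":49},{"gripper":0,"dx":0.27,"dy":0.5,"dz":0.1,"rz":49},{"gripper":0,"dx":0.27,"dy":0.5,"dz":0.1,"rz":49}]'
```

```text
schema error: expected keys gripper, dx, dy, dz, rx, ry, rz
```

```bash
python3 -m jog '[{"gripper":0,"dx":0.27,"dy":0.5,"dz":0.1,"rx":0,"ry":0,"rz":25},{"gripper":0,"dx":0.27,"dy":0.5,"dz":0.1,"rx":0,"ry":0,"rz":25},{"gripper":0,"dx":0.27,"dy":0.5,"dz":0.1,"rx":0,"ry":0,"rz":25},{"gripper":0,"dx":0.27,"dy":0.5,"dz":0.1,"rx":0,"ry":0,"rz":25},{"gripper":0,"dx":0.27,"dy":0.5,"dz":0.1,"rx":0,"ry":0,"rz":49},{"gripper":0,"dx":0.27,"dy":0.5,"dz":0.1,"rx":0,"ry":0,"rz":49},{"gripper":0,"dx":0.27,"dy":0.5,"dz":0.1,"rx":0,"ry":0,"rz":49},{"gripper":0,"dx":0.27,"dy":0.5,"dz":0.1,"rx":0,"ry":0,"rz":49},{"gripper":0,"dx":0.27,"dy":0.5,"dz":0.1,"rx":0,"ry":0,"rz":49},{"gripper":0,"dx":0.27,"dy":0.5,"dz":0.1,"rx":0,"ry":0,"rz":49}]'
```

```text
clock: 2.35
ee_pos: [0.4481, -0.1487, 0.3354]
tool_rot: [-1.673, 2.657, -0.001]
ft_force: [0.1, -0.2, 0.3]
gripper_width: 1.003
```

```bash
python3 -m jog '[{"gripper":0,"dx":0.085,"dy":0.545,"dz":0,"rx":0,"ry":0,"rz":0},{"gripper":0,"dx":0.085,"dy":0.545,"dz":0,"rx":0,"ry":0,"rz":0},{"gripper":0,"dx":0.085,"dy":0.545,"dz":0,"rx":0,"ry":0,"rz":0},{"gripper":0,"dx":0.085,"dy":0.545,"dz":0,"rx":0,"ry":0,"rz":0},{"gripper":0,"dx":0.085,"dy":0.545,"dz":0,"rx":0,"ry":0,"rz":0},{"gripper":0,"dx":0.085,"dy":0.545,"dz":0,"rx":0,"ry":0,"rz":0},{"gripper":0,"dx":0.085,"dy":0.545,"dz":-0.14,"rx":0,"ry":0,"rz":0},{"gripper":0,"dx":0.085,"dy":0.545,"dz":-0.14,"rx":0,"ry":0,"rz":0},{"gripper":0,"dx":0.085,"dy":0.545,"dz":-0.14,"rx":0,"ry":0,"rz":0},{"gripper":0,"dx":0.085,"dy":0.545,"dz":-0.14,"rx":0,"ry":0,"rz":0},{"gripper":0,"dx":0.085,"dy":0.545,"dz":-0.14,"rx":0,"ry":0,"rz":0}]'
python3 - <<'E'
from h import *
im,d,c=snap("wrist","w1.png")
for t,z in [("bin_handle",.03),("bin_centre",.03)]:
    for r in arm.spot_point("wrist",t)[:3]: print(t,r["score"],r["point"],px2w(c,d,*r["point"],z=z))
P=cloud(c,d);V=im.max(2); print(c["world_from_camera"])
x,y,z=P[...,0],P[...,1],P[...,2]
m=(V<70)&(z>.05)&(z<.07)&(y>.36)
print(m.sum(),P[m].mean(0) if m.any() else 0, cv2.minAreaRect(P[m][:,:2].astype(np.float32)) if m.any() else 0)
E
```

```text
clock: 3.72
ee_pos: [0.5325, 0.3966, 0.1917]
tool_rot: [1.673, -2.655, 0.004]
ft_force: [-0.5, -0.6, 0.1]
gripper_width: 0.998
bin_centre 0.92 [282.5, 108.4] [0.4945 0.3245 0.03  ]
[[-0.902   0.4183  0.107   0.5037]
 [ 0.4317  0.8747  0.22    0.3364]
 [-0.0015  0.2447 -0.9696  0.3445]
 [ 0.      0.      0.      1.    ]]
37 [0.5436 0.4066 0.0621] ((0.6101729869842529, 0.3883510231971741), (0.0036750808358192444, 0.16488167643547058), 74.64757537841797)
```

View pics/w1.png

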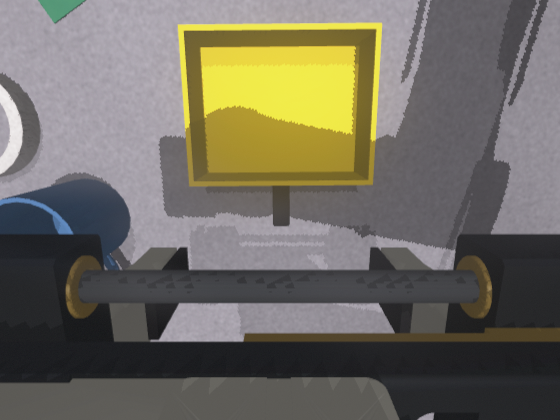

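```bash
python3 - <<'E'
from h import *
c=arm.get_calibration("wrist")
for p in [(281,187),(281.5,225),(180,25),(381,24),(374,185),(190,186)]: print(p,px2w(c,None,*p,z=.06))
E
```

```text
(281, 187) [0.5243 0.3817 0.06  ]
(281.5, 225) [0.5381 0.4116 0.06  ]
(180, 25) [0.5396 0.2387 0.06  ]
(381, 24) [0.4043 0.303  0.06  ]
(374, 185) [0.4539 0.4136 0.06  ]
(190, 186) [0.5923 0.3482 0.06  ]
```

```bash
python3 -m jog '[{"gripper":0,"dx":0,"dy":0.001,"dz":-0.155,"rx":0,"ry":0,"rz":0},{"gripper":0,"dx":0,"dy":0.001,"dz":-0.155,"rx":0,"ry":0,"rz":0},{"gripper":0,"dx":0,"dy":0.001,"dz":-0.158,"rx":0,"ry":0,"rz":0},{"gripper":0,"dx":0,"dy":0.001,"dz":-0.158,"rx":0,"ry":0,"rz":0},{"gripper":1,"dx":0,"dy":0.001,"dz":-0.158,"rx":0,"ry":0,"rz":0},{"gripper":1,"dx":0,"dy":0.001,"dz":-0.158,"rx":0,"ry":0,"rz":0},{"gripper":1,"dx":0,"dy":0.001,"dz":-0.158,"rx":0,"ry":0,"rz":0},{"gripper":1,"dx":0,"dy":0.001,"dz":-0.158,"rx":0,"ry":0,"rz":0},{"gripper":1,"dx":0,"dy":0.001,"dz":-0.158,"rx":0,"ry":0,"rz":0},{"gripper":1,"dx":0,"dy":0.001,"dz":-0.158,"rx":0,"ry":0,"rz":0}]' 45
```

```text
clock: 5.12
ee_pos: [0.5335, 0.3966, 0.038]
tool_rot: [-1.672, 2.657, -0.002]
ft_force: [0.3, -0.2, 0.3]
gripper_width: 0.378
```

```bash
python3 -m jog '[{"gripper":1,"dx":0,"dy":0,"dz":0,"rx":0,"ry":0,"rz":0},{"gripper":1,"dx":0,"dy":0,"dz":0,"rx":0,"ry":0,"rz":0},{"gripper":1,"dx":0,"dy":0,"dz":0,"rx":0,"ry":0,"rz":0},{"gripper":1,"dx":0,"dy":0,"dz":0,"rx":0,"ry":0,"rz":0},{"gripper":1,"dx":0,"dy":0,"dz":0,"rx":0,"ry":0,"rz":0}]' 45
```

```text
clock: 5.75
ee_pos: [0.5334, 0.3965, 0.0379]
tool_rot: [-1.672, 2.657, -0.002]
ft_force: [-0.3, -0.4, -0.1]
gripper_width: 0.155
```

```bash
python3 -m jog '[{"gripper":1,"dx":0,"dy":0,"dz":0.004,"rx":0,"ry":0,"rz":3},{"gripper":1,"dx":0.004,"dy":-0.02,"dz":0.004,"rx":0,"ry":0,"rz":8},{"gripper":1,"dx":0.008,"dy":-0.05,"dz":0.004,"rx":0,"ry":0,"rz":14},{"gripper":1,"dx":0.012,"dy":-0.085,"dz":0.004,"rx":0,"ry":0,"rz":20},{"gripper":1,"dx":0.016,"dy":-0.12,"dz":0.004,"rx":0,"ry":0,"rz":25},{"gripper":1,"dx":0.02,"dy":-0.155,"dz":0.004,"rx":0,"ry":0,"rz":29},{"gripper":1,"dx":0.023,"dy":-0.19,"dz":0.004,"rx":0,"ry":0,"rz":31},{"gripper":1,"dx":0.024,"dy":-0.215,"dz":0.004,"rx":0,"ry":0,"rz":31.6},{"gripper":1,"dx":0.024,"dy":-0.228,"dz":0.004,"rx":0,"ry":0,"rz":31.6},{"gripper":1,"dx":0.024,"dy":-0.232,"dz":0.004,"rx":0,"ry":0,"rz":31.6},{"gripper":1,"dx":0.024,"dy":-0.232,"dz":0.0,"rx":0,"ry":0,"rz":31.6},{"gripper":1,"dx":0.024,"dy":-0.232,"dz":0.0,"rx":0,"ry":0,"rz":31.6}]'
python3 - <<'E'
from h import *
for n in ["top","side"]:
    im,d,c=snap(n,n+"3.png"); P=cloud(c,d); hsv=cv2.cvtColor(im,cv2.COLOR_BGR2HSV)
    cv2.imwrite('pics/%s3z.png'%n,cv2.resize(im[120:300,140:360],None,fx=3.3,fy=3.3,interpolation=cv2.INTER_CUBIC))
E
```

```text
clock: 7.25
ee_pos: [0.5577, 0.1653, 0.0379]
tool_rot: [-2.334, 2.1, -0.001]
ft_force: [0.2, 0.6, -1.3]
gripper_width: 0.158
```

View pics/side3z.png

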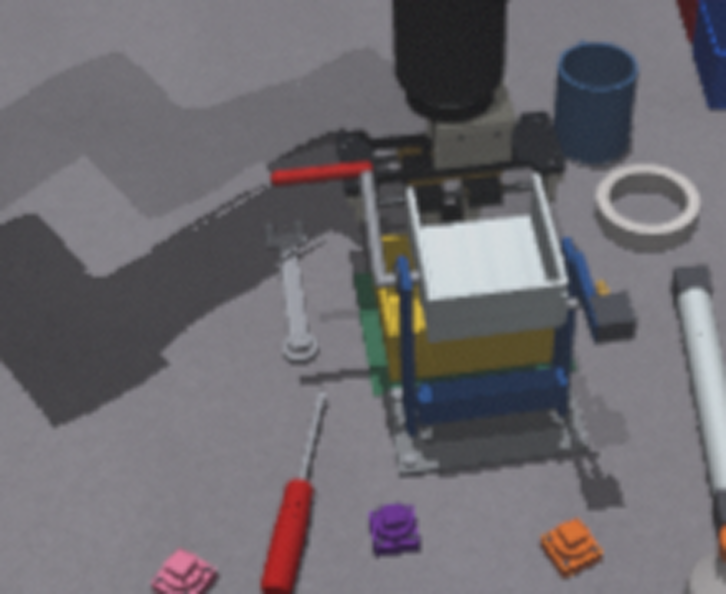

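View pics/top3z.png

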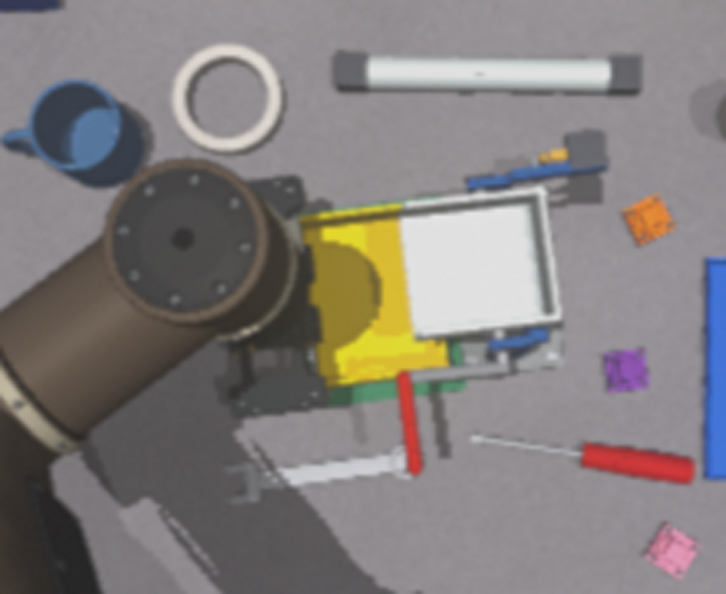

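```bash
python3 -m jog '[{"gripper":0,"dx":0,"dy":0,"dz":0,"rx":0,"ry":0,"rz":0},{"gripper":0,"dx":0,"dy":0,"dz":0,"rx":0,"ry":0,"rz":0},{"gripper":0,"dx":0,"dy":0,"dz":0,"rx":0,"ry":0,"rz":0},{"gripper":0,"dx":0,"dy":0,"dz":0,"rx":0,"ry":0,"rz":0},{"gripper":0,"dx":0,"dy":0,"dz":0,"rx":0,"ry":0,"rz":0},{"gripper":0,"dx":0,"dy":0.01,"dz":0.06,"rx":0,"ry":0,"rz":0},{"gripper":0,"dx":0,"dy":0.03,"dz":0.12,"rx":0,"ry":0,"rz":0},{"gripper":0,"dx":0,"dy":0.05,"dz":0.18,"rx":0,"ry":0,"rz":0},{"gripper":0,"dx":0,"dy":0.05,"dz":0.24,"rx":0,"ry":0,"rz":0},{"gripper":0,"dx":0,"dy":0.05,"dz":0.27,"rx":0,"ry":0,"rz":0},{"gripper":0,"dx":0,"dy":0.05,"dz":0.27,"rx":0,"ry":0,"rz":0}]'
python3 - <<'E'
from h import *
im,d,c=snap("wrist","w2.png")
print(arm.get_obs()["gripper_width"])
E
```

```text
clock: 8.72
ee_pos: [0.5586, 0.2158, 0.3111]
tool_rot: [-2.33, 2.096, -0.003]
ft_force: [0.1, 0.8, -0.7]
gripper_width: 0.998
1.001174924778068
```

View pics/w2.png

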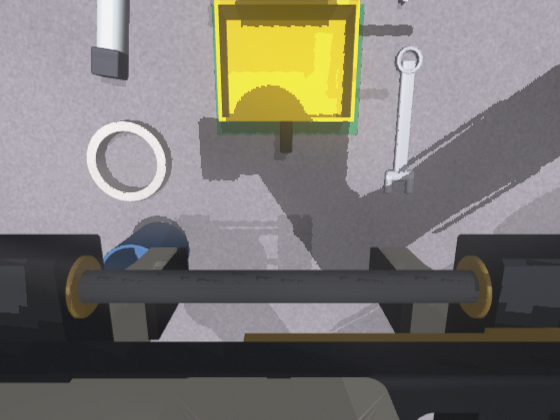

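```bash
python3 - <<'E'
from h import *
c=arm.get_calibration("wrist")
q=[px2w(c,None,*p,z=.06) for p in [(217.5,122),(353.5,121)]]
g=[px2w(c,None,*p,z=0) for p in [(218.5,134),(358.5,133)]]
for n,(a,b),h in (("bin",q,.06),("field",g,.075)):
    m=(a+b)/2; x=(a-b)[:2]; L=np.linalg.norm(x); x/=L; y=np.array([-x[1],x[0]]); print(n,m,L,np.degrees(np.arctan2(x[1],x[0])),"centre",m[:2]-h*y)
T=np.array(c["world_from_camera"]);print(T)
for n in ["top","side"]:
    im,d,c=snap(n,n+"4.png"); P=cloud(c,d); hsv=cv2.cvtColor(im,cv2.COLOR_BGR2HSV)
    x,y,z=P[...,0],P[...,1],P[...,2];H,S,V=hsv[...,0],hsv[...,1],hsv[...,2]
    t=(x>.4)&(x<.7)&(y>-.12)&(y<.1)&(z>.1)&(z<.3)
    # rim of bucket, light colour
    w=t&(S<60)&(V>120)&(z>.13)
    print(n,w.sum(),cv2.minAreaRect(P[w][:,:2].astype(np.float32)))
    r=t&((H<6)|(H>174))&(S>150); print('bar',r.sum(),P[r].mean(0),P[r].min(0),P[r].max(0))
    np.savez('pics/%s4.npz'%n,P=P,im=im)
E
```

```text
bin [0.5577 0.1455 0.06  ] 0.1506047213180674 6.4280131946764065 centre [0.5644 0.0859]
field [0.5514 0.1594 0.    ] 0.17979053487422916 6.427524238898728 centre [0.5598 0.0849]
[[-0.9945 -0.1027 -0.0221  0.5635]
 [-0.1049  0.963   0.2482  0.149 ]
 [-0.0042  0.2492 -0.9685  0.4595]
 [ 0.      0.      0.      1.    ]]
top 1906 ((0.5795210599899292, -0.03209429979324341), (0.18032538890838623, 0.16661463677883148), 4.627319812774658)
bar 93 [0.4529 0.0476 0.2223] [0.4171 0.0419 0.2174] [0.4885 0.0537 0.2268]
side 1024 ((0.5609865784645081, -0.010452762246131897), (0.1470680683851242, 0.12142614275217056), 5.05813455581665)
bar 94 [0.4497 0.042  0.2206] [0.4133 0.0345 0.2159] [0.4871 0.0531 0.2243]
```

```bash
python3 - <<'E'
from h import *
im=cv2.imread('pics/top4.png'); cv2.imwrite('pics/top4z.png',cv2.resize(im[160:270,200:340],None,fx=5,fy=5,interpolation=cv2.INTER_CUBIC))
E
```

```text
(no output)
```

View pics/top4z.png

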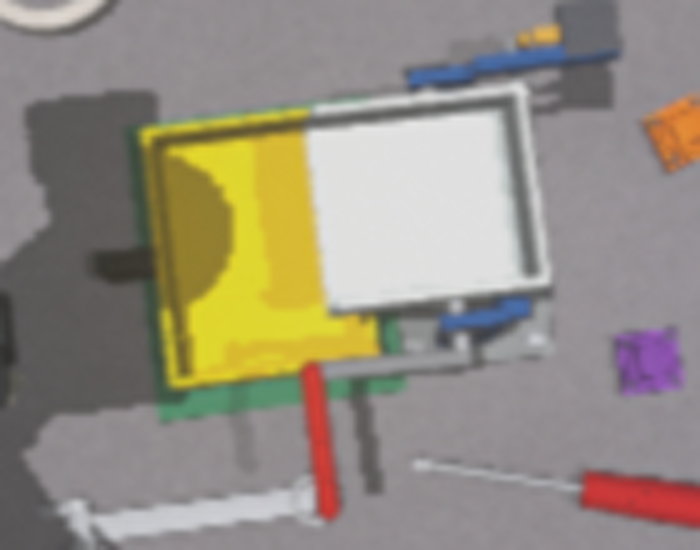

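```bash
python3 - <<'E'
from h import *
D=np.load('pics/top4.npz');P=D['P'];im=D['im']
th=np.radians(6.4);R=np.array([[np.cos(th),np.sin(th)],[-np.sin(th),np.cos(th)]])
o=np.array([.57,0.])
m=(abs(P[...,0]-.57)<.09)&(abs(P[...,1])<.12)&(P[...,2]>.12)&(P[...,2]<.24)
Q=np.c_[(P[m][:,:2]-o)@R.T,P[m][:,2]]
for x0 in np.arange(-.07,.075,.01):
    r=[]
    for y0 in np.arange(-.09,.09,.01):
        s=(abs(Q[:,0]-x0)<.005)&(abs(Q[:,1]-y0)<.005); r.append('%4.0f'%(1000*np.median(Q[s,2])) if s.any() else '   .')
    print('%5.2f'%x0,' '.join(r))
f=(Q[:,2]<.17)&(abs(Q[:,0])<.04)
print(np.percentile(Q[f],[1,99],axis=0)); A=np.c_[Q[f][:,:2],np.ones(f.sum())]; print(np.linalg.lstsq(A,Q[f][:,2],rcond=None)[0])
E
```

```text
-0.07    .    .    .    .    .    .  175  176  176  184  188  196  201  211  215  218    .    .
-0.06    .    .    .    .    .  186  185  184  183    .    .    .    .    .    .    .    .    .
-0.05    .    .    .  187  194  186  193  182  188  194  198  186  198  196  167    .    .    .
-0.04    .    .    .  185  146  149  148  151  150  156  153  156  155  159  158    .    .    .
-0.03    .    .  195  176  145  146  148  149  152  151  153  155  156  158  157    .    .    .
-0.02    .    .  193  183  145  147  148  149  150  152  152  154  156  156  157    .    .    .
-0.01    .    .  194  174  145  147  147  149  150  152  154  154  155  156  158    .    .    .
 0.00    .    .  195  169  146  148  147  149  150  152  152  154  156  157  155    .    .    .
 0.01    .    .    .  172  145  148  148  150  151  152  154  154  155  155  158    .    .    .
 0.02    .    .  195  172  146  147  147  151  151  153  153  153  155  156  157    .    .    .
 0.03    .    .    .  178  145  148  147  149  151  151  153  155  156  157  158    .    .    .
 0.04    .    .  192  172  144  146  148  148  150  152  152  153  156  156  158    .    .    .
 0.05    .    .  184  182  158  167  161  166  174  164  168  166  173  165  159    .    .    .
 0.06  198  200  193  188  196  177  180  177  180  203  200  205    .  205    .    .    .    .
 0.07  203  202  201  202  202  186  186  183  182    .    .    .    .    .    .    .    .    .
[[-0.0391 -0.0585  0.1425]
 [ 0.0389  0.0485  0.1642]]
[0.0016 0.0917 0.1521]
```

```bash
python3 - <<'E'
from h import *
o=arm.get_obs();print(np.degrees(o["joints"]),o["ee_pos"],o["clock"])
E
```

```text
[ 39.8322  11.0638  -2.9587  -0.0048 -75.9259 -33.8169] [0.5571 0.215  0.3068] 8.875
```

```bash
python3 -m jog '[{"gripper":0,"dx":0.018,"dy":-0.06,"dz":0,"rx":0,"ry":0,"rz":-10},{"gripper":0,"dx":0.018,"dy":-0.12,"dz":0,"rx":0,"ry":0,"rz":-20},{"gripper":0,"dx":0.018,"dy":-0.18,"dz":0,"rx":0,"ry":0,"rz":-30},{"gripper":0,"dx":0.018,"dy":-0.24,"dz":0,"rx":0,"ry":0,"rz":-40},{"gripper":0,"dx":0.018,"dy":-0.3,"dz":0,"rx":0,"ry":0,"rz":-50},{"gripper":0,"dx":0.018,"dy":-0.36,"dz":0,"rx":0,"ry":0,"rz":-60},{"gripper":0,"dx":0.018,"dy":-0.42,"dz":0,"rx":0,"ry":0,"rz":-70},{"gripper":0,"dx":0.018,"dy":-0.475,"dz":0,"rx":0,"ry":0,"rz":-80},{"gripper":0,"dx":0.018,"dy":-0.485,"dz":-0.05,"rx":0,"ry":0,"rz":-90},{"gripper":0,"dx":0.018,"dy":-0.485,"dz":-0.1,"rx":0,"ry":0,"rz":-92.5},{"gripper":0,"dx":0.018,"dy":-0.485,"dz":-0.1,"rx":0,"ry":0,"rz":-92.5},{"gripper":0,"dx":0.018,"dy":-0.485,"dz":-0.1,"rx":0,"ry":0,"rz":-92.5}]'
python3 - <<'E'
from h import *
im,d,c=snap("wrist","w3.png");P=cloud(c,d);np.savez('pics/w3.npz',P=P,im=im,c=c["mtx"],T=c["world_from_camera"])
for r in arm.spot_point("wrist","brass_a_mid")[:5]: print(r["score"],r["point"],px2w(c,d,*r["point"],z=.02))
E
```

```text
clock: 10.38
ee_pos: [0.5759, -0.2703, 0.2081]
tool_rot: [-0.099, 3.139, -0.003]
ft_force: [0.4, -0.4, 1.3]
gripper_width: 1.001
0.98 [424.6, 117.7] [ 0.4951 -0.1387  0.02  ]
0.79 [287.4, 55.7] [ 0.4495 -0.2708  0.02  ]
```

View pics/w3.png

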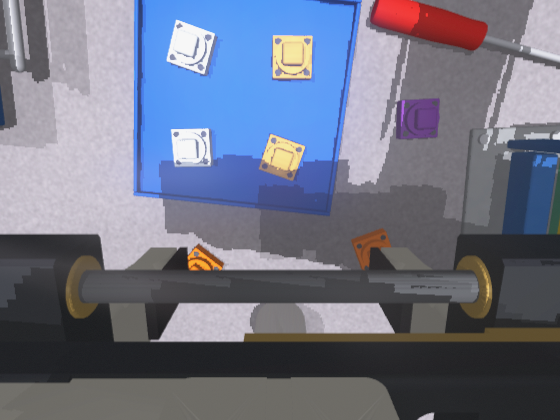

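```bash
python3 - <<'E'
from h import *
D=np.load('pics/w3.npz');P=D['P'];im=D['im']
hsv=cv2.cvtColor(im,cv2.COLOR_BGR2HSV)
for n,(u,v) in dict(b=(292,57),a=(283,157)).items():
    s=np.s_[v-32:v+32,u-32:u+32];p=P[s].reshape(-1,3);im_=im[s]
    for lo,hi in [(.014,.05),(.03,.05)]:
        q=p[(p[:,2]>lo)&(p[:,2]<hi)]; r=cv2.minAreaRect(q[:,:2].astype(np.float32)); print(n,lo,len(q),r)
    print(np.histogram(p[:,2],bins=np.arange(0,.046,.002)))
cv2.imwrite('pics/w3z.png',cv2.resize(im[20:200,230:340],None,fx=3.3,fy=3.3,interpolation=cv2.INTER_CUBIC))
E
```

```text
b 0.014 1722 ((0.4497010409832001, -0.26618659496307373), (0.03603820502758026, 0.03524382412433624), 3.2908172607421875)
b 0.03 480 ((0.44995981454849243, -0.26629021763801575), (0.01768801361322403, 0.017386075109243393), 3.0591161251068115)
(array([   0,  166, 1832,  340,   16,    0,    1,   28,   55,  509,  127,
         10,   44,  389,   80,    7,    7,   72,  358,   36,    0,    0]), array([0.   , 0.002, 0.004, 0.006, 0.008, 0.01 , 0.012, 0.014, 0.016,
       0.018, 0.02 , 0.022, 0.024, 0.026, 0.028, 0.03 , 0.032, 0.034,
       0.036, 0.038, 0.04 , 0.042, 0.044]))
a 0.014 1385 ((0.540207028388977, -0.2701372802257538), (0.03580021485686302, 0.03615374490618706), 74.44915008544922)
a 0.03 383 ((0.5400593876838684, -0.27014511823654175), (0.017755793407559395, 0.017964251339435577), 74.78995513916016)
(array([   0,  101, 2054,  535,    2,    2,    2,    3,   35,  424,  126,
          0,   17,  321,   76,    3,    2,   41,  284,   53,    0,    0]), array([0.   , 0.002, 0.004, 0.006, 0.008, 0.01 , 0.012, 0.014, 0.016,
       0.018, 0.02 , 0.022, 0.024, 0.026, 0.028, 0.03 , 0.032, 0.034,
       0.036, 0.038, 0.04 , 0.042, 0.044]))
```

View pics/w3z.png

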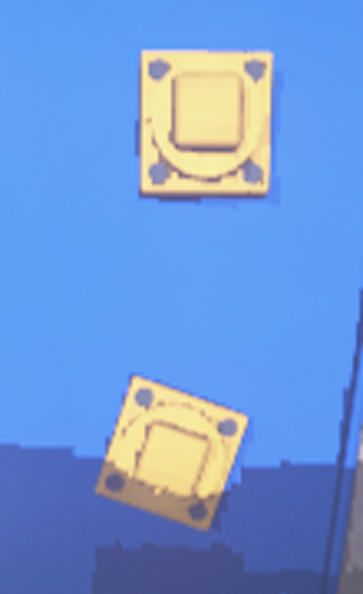

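```bash
python3 -m jog '[{"gripper":0.55,"dx":-0.06,"dy":0.004,"dz":-0.03,"rx":0,"ry":0,"rz":0},{"gripper":0.55,"dx":-0.12,"dy":0.004,"dz":-0.06,"rx":0,"ry":0,"rz":0},{"gripper":0.55,"dx":-0.126,"dy":0.004,"dz":-0.11,"rx":0,"ry":0,"rz":0},{"gripper":0.55,"dx":-0.126,"dy":0.004,"dz":-0.14,"rx":0,"ry":0,"rz":0},{"gripper":0.55,"dx":-0.126,"dy":0.004,"dz":-0.14,"rx":0,"ry":0,"rz":0},{"gripper":0.55,"dx":-0.126,"dy":0.004,"dz":-0.14,"rx":0,"ry":0,"rz":0}]' 20
python3 - <<'E'
from h import *
im,d,c=snap("wrist","w4.png")
E
```

```text
clock: 11.22
ee_pos: [0.4523, -0.2664, 0.0713]
tool_rot: [-0.1, 3.133, -0.005]
ft_force: [-0.5, -0.2, 0.6]
gripper_width: 0.456
```

View pics/w4.png

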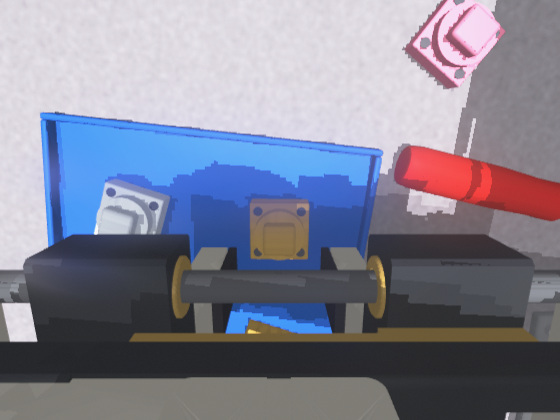

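```bash
python3 -m jog '[{"gripper":0.55,"dx":-0.002,"dy":0,"dz":-0.02,"rx":0,"ry":0,"rz":0},{"gripper":0.6,"dx":-0.002,"dy":0,"dz":-0.0345,"rx":0,"ry":0,"rz":0},{"gripper":0.7,"dx":-0.002,"dy":0,"dz":-0.0345,"rx":0,"ry":0,"rz":0},{"gripper":1,"dx":-0.002,"dy":0,"dz":-0.0345,"rx":0,"ry":0,"rz":0},{"gripper":1,"dx":-0.002,"dy":0,"dz":-0.0345,"rx":0,"ry":0,"rz":0},{"gripper":1,"dx":-0.002,"dy":0,"dz":-0.0345,"rx":0,"ry":0,"rz":0},{"gripper":1,"dx":-0.002,"dy":0,"dz":-0.0345,"rx":0,"ry":0,"rz":0}]' 20
```

```text
clock: 12.15
ee_pos: [0.4509, -0.2665, 0.0374]
tool_rot: [-0.1, 3.132, -0.005]
ft_force: [0.1, -0.1, 3.6]
gripper_width: 0.203
```

```bash
python3 -m jog '[{"gripper":1,"dx":0,"dy":0,"dz":0.03,"rx":0,"ry":0,"rz":0},{"gripper":1,"dx":0,"dy":0,"dz":0.09,"rx":0,"ry":0,"rz":0},{"gripper":1,"dx":0.02,"dy":0.03,"dz":0.15,"rx":0,"ry":0,"rz":0},{"gripper":1,"dx":0.04,"dy":0.07,"dz":0.2,"rx":0,"ry":0,"rz":0},{"gripper":1,"dx":0.06,"dy":0.12,"dz":0.23,"rx":0,"ry":0,"rz":3},{"gripper":1,"dx":0.08,"dy":0.17,"dz":0.24,"rx":3,"ry":0.4,"rz":3},{"gripper":1,"dx":0.097,"dy":0.22,"dz":0.24,"rx":6.8,"ry":0.8,"rz":3},{"gripper":1,"dx":0.097,"dy":0.25,"dz":0.23,"rx":6.8,"ry":0.8,"rz":3},{"gripper":1,"dx":0.097,"dy":0.25,"dz":0.22,"rx":6.8,"ry":0.8,"rz":3},{"gripper":1,"dx":0.097,"dy":0.25,"dz":0.22,"rx":6.8,"ry":0.8,"rz":3}]'
python3 - <<'E'
from h import *
im,d,c=snap("side","s5.png"); im2,d,c=snap("wrist","w5.png")
a=cv2.resize(im[120:300,180:360],None,fx=3.3,fy=3.3); cv2.imwrite('pics/s5z.png',a)
E
```

```text
clock: 13.4
ee_pos: [0.547, -0.0168, 0.2563]
tool_rot: [0.182, -3.127, -0.181]
ft_force: [0.7, 0.5, -0.8]
gripper_width: 0.203
```

View pics/s5z.png

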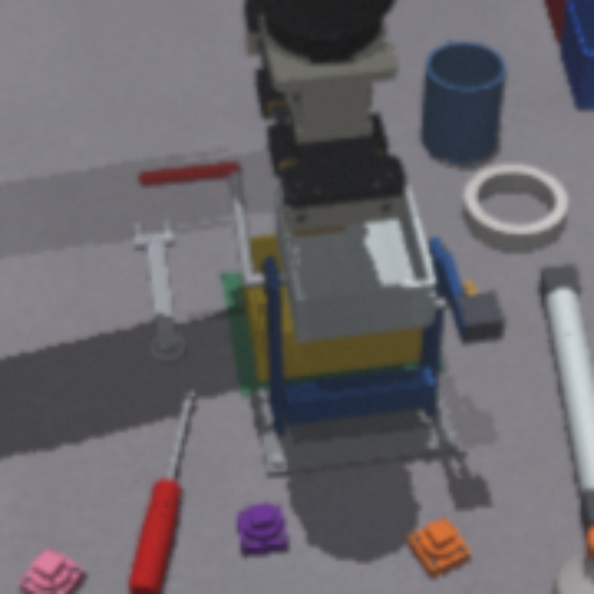

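View pics/w5.png

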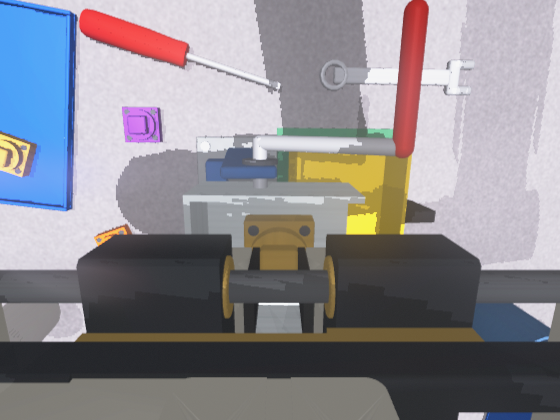

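```bash
python3 - <<'E'
from h import *
c=arm.get_calibration("wrist")
for p,z in [((280,188),.198),((280,197),.2),((246,216),.237),((312,217),.237),((185,195),.195),((350,195),.2)]: print(p,px2w(c,None,*p,z=z))
E
```

```text
(280, 188) [ 0.5178 -0.0129  0.198 ]
(280, 197) [ 0.523  -0.0126  0.2   ]
(246, 216) [ 0.527  -0.0339  0.237 ]
(312, 217) [ 0.5247 -0.0001  0.237 ]
(185, 195) [ 0.5281 -0.0696  0.195 ]
(350, 195) [0.5177 0.0311 0.2   ]
```

```bash
python3 -m jog '[{"gripper":1,"dx":0.002,"dy":0,"dz":-0.03,"rx":0,"ry":0,"rz":0},{"gripper":1,"dx":0.002,"dy":0,"dz":-0.055,"rx":0,"ry":0,"rz":0},{"gripper":1,"dx":0.002,"dy":0,"dz":-0.068,"rx":0,"ry":0,"rz":0},{"gripper":1,"dx":0.002,"dy":0,"dz":-0.068,"rx":0,"ry":0,"rz":0},{"gripper":1,"dx":0.002,"dy":0,"dz":-0.069,"rx":0,"ry":0,"rz":0}]'
```

```text
clock: 14.12
ee_pos: [0.5505, -0.0175, 0.1896]
tool_rot: [0.181, -3.131, -0.181]
ft_force: [0.2, -0.5, 0.5]
gripper_width: 0.203
```

```bash
python3 -m jog '[{"gripper":1,"dx":0,"dy":0,"dz":-0.003,"rx":0,"ry":0,"rz":0},{"gripper":1,"dx":0,"dy":0,"dz":-0.003,"rx":0,"ry":0,"rz":0},{"gripper":0.6,"dx":0,"dy":0,"dz":-0.003,"rx":0,"ry":0,"rz":0},{"gripper":0.6,"dx":0,"dy":0,"dz":-0.003,"rx":0,"ry":0,"rz":0},{"gripper":0.6,"dx":0,"dy":0,"dz":-0.003,"rx":0,"ry":0,"rz":0},{"gripper":0.6,"dx":0,"dy":0,"dz":-0.003,"rx":0,"ry":0,"rz":0},{"gripper":0.6,"dx":0,"dy":0,"dz":0.03,"rx":0,"ry":0,"rz":0},{"gripper":0.6,"dx":0,"dy":0,"dz":0.08,"rx":0,"ry":0,"rz":0},{"gripper":0.6,"dx":0,"dy":0,"dz":0.12,"rx":0,"ry":0,"rz":0},{"gripper":0.6,"dx":0,"dy":0,"dz":0.12,"rx":0,"ry":0,"rz":0}]'
python3 - <<'E'
from h import *
im2,d,c=snap("wrist","w6.png")
E
```

```text
clock: 15.38
ee_pos: [0.552, -0.0175, 0.3134]
tool_rot: [-0.181, 3.125, 0.181]
ft_force: [-0.1, 0.6, -0.3]
gripper_width: 0.404
```

View pics/w6.png

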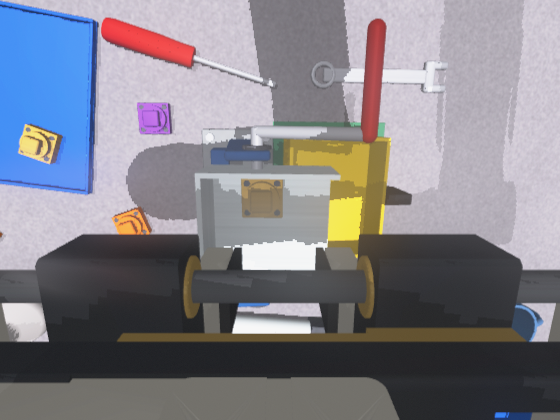

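```bash
cat >> h.py <<'E'
from scipy.spatial.transform import Rotation as Ro
def turn(jaw,tilt=0,fx=6.4):
    a=np.radians((jaw+90)/2); R=Ro.from_rotvec(np.pi*np.array([np.cos(a),np.sin(a),0]))
    f=np.radians(fx); R=Ro.from_rotvec(np.radians(tilt)*np.array([np.cos(f),np.sin(f),0]))*R
    c=Ro.from_rotvec(arm.get_obs()["tool_rot"]); return np.degrees((R*c.inv()).as_rotvec())
E
python3 - <<'E'
from h import *
print(turn(74.6), arm.get_obs()["ee_pos"])
E
```

```text
[ -6.609    1.0529 -21.9985] [ 0.551  -0.0174  0.3111]
```

```bash
python3 -m jog '[{"gripper":0.55,"dx":-0.003,"dy":-0.06,"dz":0,"rx":-3.3,"ry":0.5,"rz":-8},{"gripper":0.55,"dx":-0.006,"dy":-0.12,"dz":0,"rx":-6.6,"ry":1.05,"rz":-15},{"gripper":0.55,"dx":-0.01,"dy":-0.18,"dz":0,"rx":-6.6,"ry":1.05,"rz":-22},{"gripper":0.55,"dx":-0.011,"dy":-0.235,"dz":-0.03,"rx":-6.6,"ry":1.05,"rz":-22},{"gripper":0.55,"dx":-0.011,"dy":-0.2527,"dz":-0.09,"rx":-6.6,"ry":1.05,"rz":-22},{"gripper":0.55,"dx":-0.011,"dy":-0.2527,"dz":-0.15,"rx":-6.6,"ry":1.05,"rz":-22},{"gripper":0.55,"dx":-0.011,"dy":-0.2527,"dz":-0.2,"rx":-6.6,"ry":1.05,"rz":-22},{"gripper":0.55,"dx":-0.011,"dy":-0.2527,"dz":-0.24,"rx":-6.6,"ry":1.05,"rz":-22},{"gripper":0.55,"dx":-0.011,"dy":-0.2527,"dz":-0.24,"rx":-6.6,"ry":1.05,"rz":-22},{"gripper":0.55,"dx":-0.011,"dy":-0.2527,"dz":-0.24,"rx":-6.6,"ry":1.05,"rz":-22}]'
python3 - <<'E'
from h import *
im2,d,c=snap("wrist","w7.png")
print(arm.get_obs()["ee_pos"],turn(74.6))
E
```

```text
clock: 16.68
ee_pos: [0.5406, -0.2703, 0.0721]
tool_rot: [0.42, 3.113, -0.001]
ft_force: [-0.7, -0.4, 1.0]
gripper_width: 0.449
[ 0.5411 -0.2703  0.0728] [ 0.0354  0.1276 -0.0232]
```

View pics/w7.png

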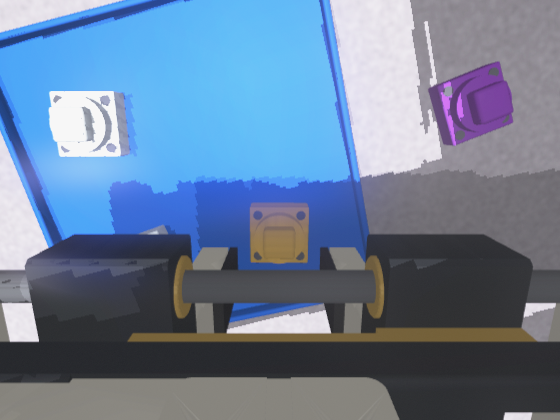

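Aligned over brass_a (at about 279,235, square between the fingers). Descending and gripping.

```bash
python3 -m jog '[{"gripper":0.55,"dx":-0.001,"dy":0,"dz":-0.02,"rx":0,"ry":0,"rz":0},{"gripper":0.6,"dx":-0.001,"dy":0,"dz":-0.036,"rx":0,"ry":0,"rz":0},{"gripper":0.7,"dx":-0.001,"dy":0,"dz":-0.036,"rx":0,"ry":0,"rz":0},{"gripper":1,"dx":-0.001,"dy":0,"dz":-0.036,"rx":0,"ry":0,"rz":0},{"gripper":1,"dx":-0.001,"dy":0,"dz":-0.036,"rx":0,"ry":0,"rz":0},{"gripper":1,"dx":-0.001,"dy":0,"dz":-0.036,"rx":0,"ry":0,"rz":0},{"gripper":1,"dx":-0.001,"dy":0,"dz":-0.036,"rx":0,"ry":0,"rz":0}]' 20
python3 - <<'E'
from h import *
print(turn(96.4),turn(96.4,6.9))
E
```

```text
clock: 17.6
ee_pos: [0.5407, -0.2704, 0.0375]
tool_rot: [0.419, 3.11, -0.001]
ft_force: [0.1, 1.7, 5.1]
gripper_width: 0.205
[ 0.0155  0.2099 21.7596] [ 6.936  -0.3325 21.7458]
```

```bash
python3 -m jog '[{"gripper":1,"dx":0,"dy":0,"dz":0.03,"rx":0,"ry":0,"rz":0},{"gripper":1,"dx":0,"dy":0,"dz":0.09,"rx":0,"ry":0,"rz":0},{"gripper":1,"dx":0.01,"dy":0.03,"dz":0.15,"rx":0,"ry":0,"rz":0},{"gripper":1,"dx":0.02,"dy":0.07,"dz":0.2,"rx":0,"ry":0,"rz":7},{"gripper":1,"dx":0.03,"dy":0.12,"dz":0.23,"rx":0,"ry":0,"rz":14},{"gripper":1,"dx":0.04,"dy":0.17,"dz":0.24,"rx":3.5,"ry":-0.2,"rz":21.7},{"gripper":1,"dx":0.056,"dy":0.22,"dz":0.24,"rx":6.9,"ry":-0.3,"rz":21.7},{"gripper":1,"dx":0.056,"dy":0.258,"dz":0.23,"rx":6.9,"ry":-0.3,"rz":21.7},{"gripper":1,"dx":0.056,"dy":0.258,"dz":0.22,"rx":6.9,"ry":-0.3,"rz":21.7},{"gripper":1,"dx":0.056,"dy":0.258,"dz":0.22,"rx":6.9,"ry":-0.3,"rz":21.7},{"gripper":1,"dx":0.056,"dy":0.258,"dz":0.22,"rx":6.9,"ry":-0.3,"rz":21.7}]'
python3 - <<'E'
from h import *
im2,d,c=snap("wrist","w8.png")
E
```

```text
clock: 18.98
ee_pos: [0.5967, -0.0132, 0.2577]
tool_rot: [0.172, -3.124, -0.187]
ft_force: [0.7, -0.3, -1.2]
gripper_width: 0.199
```

View pics/w8.png

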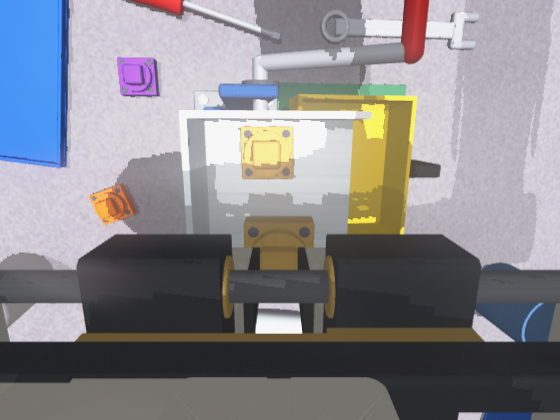

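```bash
python3 - <<'E'
from h import *
c=arm.get_calibration("wrist")
for p,z in [((242,128),.164),((293,177),.166),((243,179),.164),((280,216),.239),((280,119),.2)]: print(p,px2w(c,None,*p,z=z))
E
```

```text
(242, 128) [ 0.5339 -0.0339  0.164 ]
(293, 177) [0.5634 0.0045 0.166 ]
(243, 179) [ 0.5683 -0.0303  0.164 ]
(280, 216) [ 0.5742 -0.0127  0.239 ]
(280, 119) [ 0.5262 -0.0132  0.2   ]
```

```bash
python3 -m jog '[{"gripper":1,"dx":0.001,"dy":0,"dz":-0.03,"rx":0,"ry":0,"rz":0},{"gripper":1,"dx":0.001,"dy":0,"dz":-0.055,"rx":0,"ry":0,"rz":0},{"gripper":1,"dx":0.001,"dy":0,"dz":-0.07,"rx":0,"ry":0,"rz":0},{"gripper":1,"dx":0.001,"dy":0,"dz":-0.071,"rx":0,"ry":0,"rz":0},{"gripper":1,"dx":0.001,"dy":0,"dz":-0.071,"rx":0,"ry":0,"rz":0},{"gripper":0.6,"dx":0.001,"dy":0,"dz":-0.071,"rx":0,"ry":0,"rz":0},{"gripper":0.6,"dx":0.001,"dy":0,"dz":-0.071,"rx":0,"ry":0,"rz":0},{"gripper":0.6,"dx":0.001,"dy":0,"dz":-0.071,"rx":0,"ry":0,"rz":0},{"gripper":0.6,"dx":0.001,"dy":0,"dz":-0.071,"rx":0,"ry":0,"rz":0}]'
python3 -m jog '[{"gripper":0.6,"dx":0,"dy":0,"dz":0.03,"rx":0,"ry":0,"rz":0},{"gripper":0.6,"dx":0,"dy":0,"dz":0.08,"rx":0,"ry":0,"rz":0},{"gripper":0.6,"dx":0,"dy":0,"dz":0.14,"rx":0,"ry":0,"rz":0},{"gripper":1,"dx":0,"dy":0,"dz":0.16,"rx":0,"ry":0,"rz":0},{"gripper":1,"dx":0,"dy":0,"dz":0.16,"rx":0,"ry":0,"rz":0}]'
python3 - <<'E'
from h import *
im2,d,c=snap("wrist","w9.png")
o=arm.get_obs();print(turn(6.4),turn(96.4),np.degrees(o["joints"]))
im,d,c=snap("top","t9.png");im,d,c=snap("side","s9.png")
E
```

```text
clock: 20.15
ee_pos: [0.5979, -0.0132, 0.187]
tool_rot: [0.172, -3.125, -0.187]
ft_force: [-0.1, 1.1, -1.1]
gripper_width: 0.404
clock: 20.78
ee_pos: [0.5985, -0.0132, 0.3492]
tool_rot: [0.173, -3.129, -0.188]
ft_force: [0.4, -0.5, -1.2]
gripper_width: 0.231
[ -5.9104   4.8255 -89.7983] [-6.8368 -0.6908  0.0841] [ 12.9273  11.1262   4.7511  -6.8714 -82.8111 -95.7991]
```

View pics/w9.png

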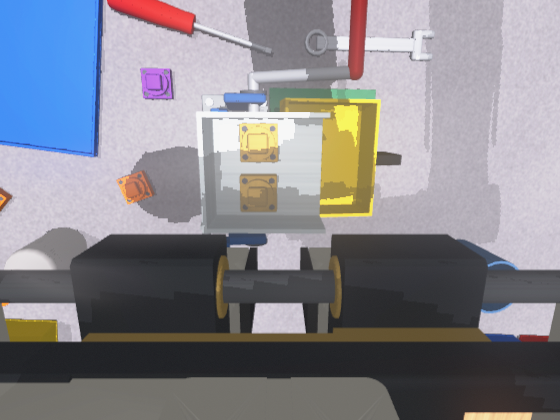

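View pics/s9.png

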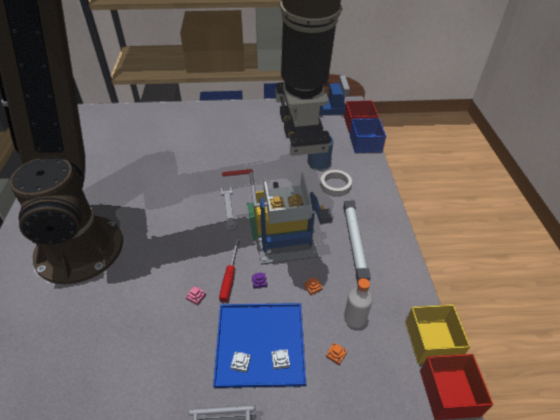

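```bash
python3 -m jog '[{"gripper":1,"dx":-0.05,"dy":0.02,"dz":0,"rx":-3.4,"ry":-0.35,"rz":0},{"gripper":1,"dx":-0.1,"dy":0.04,"dz":0,"rx":-6.8,"ry":-0.7,"rz":0},{"gripper":1,"dx":-0.154,"dy":0.06,"dz":-0.02,"rx":-6.8,"ry":-0.7,"rz":0},{"gripper":1,"dx":-0.154,"dy":0.06,"dz":-0.07,"rx":-6.8,"ry":-0.7,"rz":0},{"gripper":1,"dx":-0.154,"dy":0.06,"dz":-0.09,"rx":-6.8,"ry":-0.7,"rz":0},{"gripper":1,"dx":-0.154,"dy":0.06,"dz":-0.09,"rx":-6.8,"ry":-0.7,"rz":0},{"gripper":1,"dx":-0.154,"dy":0.06,"dz":-0.09,"rx":-6.8,"ry":-0.7,"rz":0}]' 20
python3 - <<'E'
from h import *
im,d,c=snap("side","s10.png");snap("wrist","w10.png")
cv2.imwrite('pics/s10z.png',cv2.resize(im[120:300,180:360],None,fx=3.3,fy=3.3))
E
```

```text
clock: 21.8
ee_pos: [0.4438, 0.0469, 0.2562]
tool_rot: [0.172, -3.134, 0.0]
ft_force: [0.4, -0.2, 0.8]
gripper_width: 0.003
```

View pics/s10z.png

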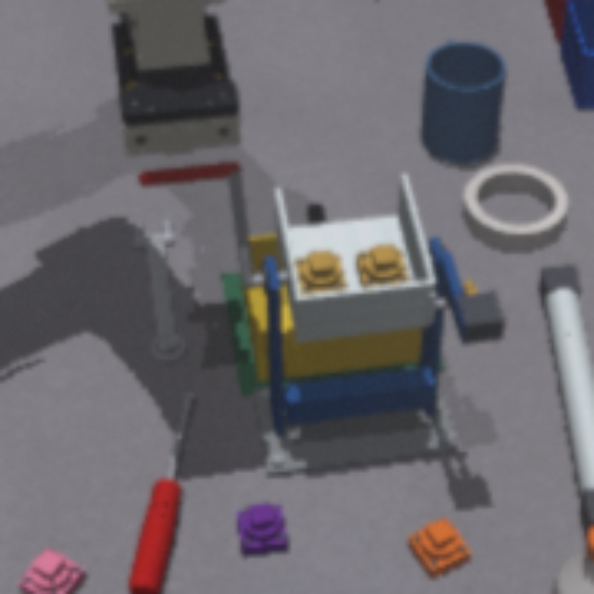

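View pics/w10.png

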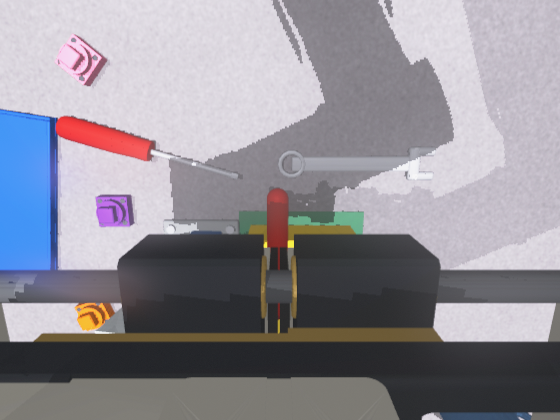

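```bash
python3 -m jog '[{"gripper":1,"dx":0,"dy":0,"dz":-0.02,"rx":0,"ry":0,"rz":0},{"gripper":1,"dx":0,"dy":0.002,"dz":-0.028,"rx":0,"ry":0,"rz":0},{"gripper":1,"dx":0,"dy":0.004,"dz":-0.034,"rx":0,"ry":0,"rz":0},{"gripper":1,"dx":0,"dy":0.006,"dz":-0.04,"rx":0,"ry":0,"rz":0},{"gripper":1,"dx":0,"dy":0.01,"dz":-0.05,"rx":0,"ry":0,"rz":0}]' 
python3 - <<'E'
from h import *
im,d,c=snap("side","s11.png")
cv2.imwrite('pics/s11z.png',cv2.resize(im[120:300,180:360],None,fx=3.3,fy=3.3))
E
```

```text
clock: 22.52
ee_pos: [0.4446, 0.0575, 0.2071]
tool_rot: [0.172, -3.137, -0.002]
ft_force: [-1.6, 1.1, 2.8]
gripper_width: 0.006
```

View pics/s11z.png

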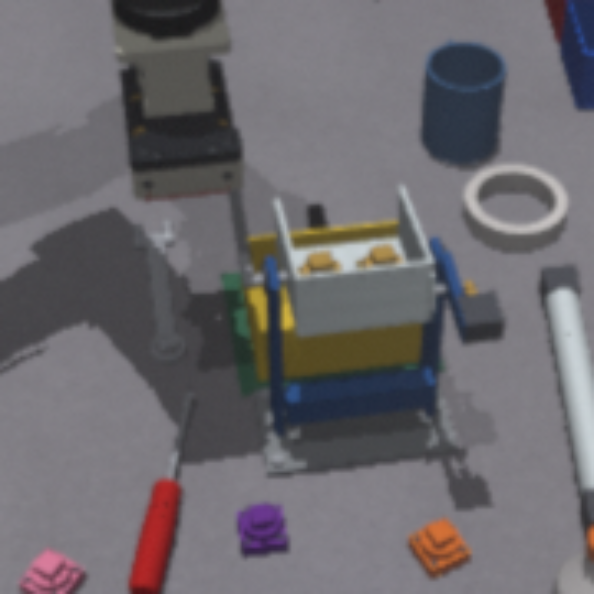

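```bash
python3 -m jog '[{"gripper":1,"dx":0,"dy":0.002,"dz":-0.012,"rx":0,"ry":0,"rz":0},{"gripper":1,"dx":0,"dy":0.003,"dz":-0.024,"rx":0,"ry":0,"rz":0},{"gripper":1,"dx":0,"dy":0.002,"dz":-0.036,"rx":0,"ry":0,"rz":0},{"gripper":1,"dx":0,"dy":-0.001,"dz":-0.048,"rx":0,"ry":0,"rz":0},{"gripper":1,"dx":0,"dy":-0.006,"dz":-0.06,"rx":0,"ry":0,"rz":0},{"gripper":1,"dx":0,"dy":-0.01,"dz":-0.068,"rx":0,"ry":0,"rz":0},{"gripper":1,"dx":0,"dy":-0.013,"dz":-0.073,"rx":0,"ry":0,"rz":0},{"gripper":1,"dx":0,"dy":-0.013,"dz":-0.073,"rx":0,"ry":0,"rz":0}]' 
python3 - <<'E'
from h import *
im,d,c=snap("side","s12.png")
cv2.imwrite('pics/s12z.png',cv2.resize(im[120:300,180:360],None,fx=3.3,fy=3.3))
E
```

```text
clock: 23.58
ee_pos: [0.444, 0.0442, 0.1324]
tool_rot: [0.171, -3.135, -0.001]
ft_force: [1.0, 1.3, 3.5]
gripper_width: 0.003
```

View pics/s12z.png

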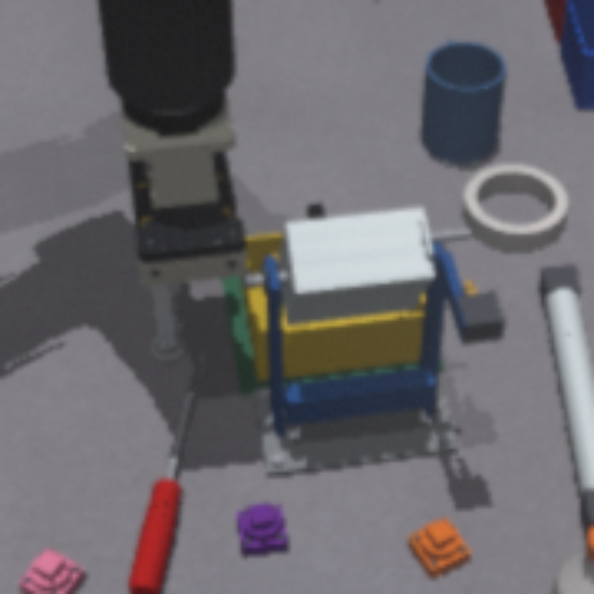

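```bash
python3 -m jog '[{"gripper":1,"dx":0,"dy":-0.001,"dz":-0.002,"rx":0,"ry":0,"rz":0},{"gripper":1,"dx":0,"dy":-0.002,"dz":-0.004,"rx":0,"ry":0,"rz":0},{"gripper":1,"dx":0,"dy":-0.002,"dz":-0.004,"rx":0,"ry":0,"rz":0},{"gripper":1,"dx":0,"dy":-0.002,"dz":-0.004,"rx":0,"ry":0,"rz":0}]' 
python3 - <<'E'
from h import *
im,d,c=snap("top","t13.png")
cv2.imwrite('pics/t13z.png',cv2.resize(im[120:300,180:360],None,fx=3.3,fy=3.3))
E
```

```text
clock: 24.12
ee_pos: [0.4443, 0.0423, 0.1291]
tool_rot: [0.172, -3.136, -0.001]
ft_force: [1.0, 0.8, 7.3]
gripper_width: 0.005
```

View pics/t13z.png

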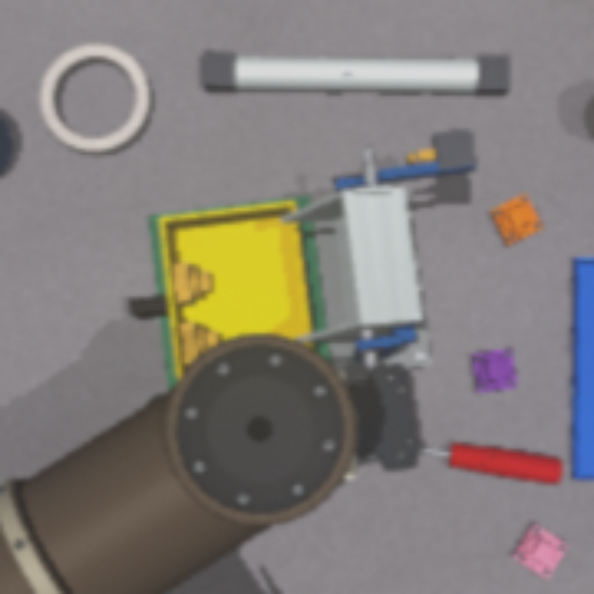

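```bash
python3 -m jog '[{"gripper":1,"dx":0,"dy":0.008,"dz":0.013,"rx":0,"ry":0,"rz":0},{"gripper":1,"dx":0,"dy":0.015,"dz":0.033,"rx":0,"ry":0,"rz":0},{"gripper":1,"dx":0,"dy":0.0185,"dz":0.055,"rx":0,"ry":0,"rz":0},{"gripper":1,"dx":0,"dy":0.014,"dz":0.08,"rx":0,"ry":0,"rz":0},{"gripper":1,"dx":0,"dy":0.0055,"dz":0.105,"rx":0,"ry":0,"rz":0},{"gripper":1,"dx":0,"dy":0.0055,"dz":0.14,"rx":0,"ry":0,"rz":0},{"gripper":1,"dx":0,"dy":0.0055,"dz":0.19,"rx":0,"ry":0,"rz":0},{"gripper":1,"dx":-0.03,"dy":-0.05,"dz":0.22,"rx":0,"ry":0,"rz":0},{"gripper":1,"dx":-0.03,"dy":-0.11,"dz":0.22,"rx":0,"ry":0,"rz":0},{"gripper":1,"dx":-0.03,"dy":-0.17,"dz":0.22,"rx":0,"ry":0,"rz":0},{"gripper":1,"dx":-0.03,"dy":-0.22,"dz":0.22,"rx":0,"ry":0,"rz":0},{"gripper":1,"dx":-0.03,"dy":-0.22,"dz":0.22,"rx":0,"ry":0,"rz":0}]' 
python3 - <<'E'
from h import *
im,d,c=snap("top","t14.png")
cv2.imwrite('pics/t14z.png',cv2.resize(im[120:300,180:360],None,fx=3.3,fy=3.3))
P=cloud(c,d);D=np.load('pics/top4.npz')['P']
x,y,z=D[...,0],D[...,1],D[...,2]; m=(abs(x-.571)<.04)&(abs(y+.003)<.045)&(z>.14)&(z<.16)
print('bucket z diff mm',1e3*np.median((P-D)[m],axis=0))
hsv=cv2.cvtColor(im,cv2.COLOR_BGR2HSV);H,S=hsv[...,0],hsv[...,1]
m=(H>20)&(H<35)&(S>120)&(P[...,2]>.048)&(P[...,2]<.07)&(abs(P[...,0]-.56)<.12)&(abs(P[...,1]-.1)<.1)
print(cv2.minAreaRect(P[m][:,:2].astype(np.float32)), P[m][:,1].max())
im,d,c=snap("side","s14.png")
cv2.imwrite('pics/s14z.png',cv2.resize(im[120:300,180:360],None,fx=3.3,fy=3.3))
print(arm.get_obs()["ft_force"],arm.get_obs()["clock"])
E
```

```text
clock: 25.68
ee_pos: [0.4127, -0.1801, 0.3486]
tool_rot: [0.163, -3.133, -0.002]
ft_force: [-0.2, 0.6, 0.2]
gripper_width: 0.008
bucket z diff mm [ 0.0074  0.0009 -0.0638]
((0.5675704479217529, 0.09184174239635468), (0.15406665205955505, 0.1193510890007019), 10.64212703704834) 0.15372003782766125
[ 0.0514 -0.9975 -0.6351] 25.775
```

View pics/t14z.png

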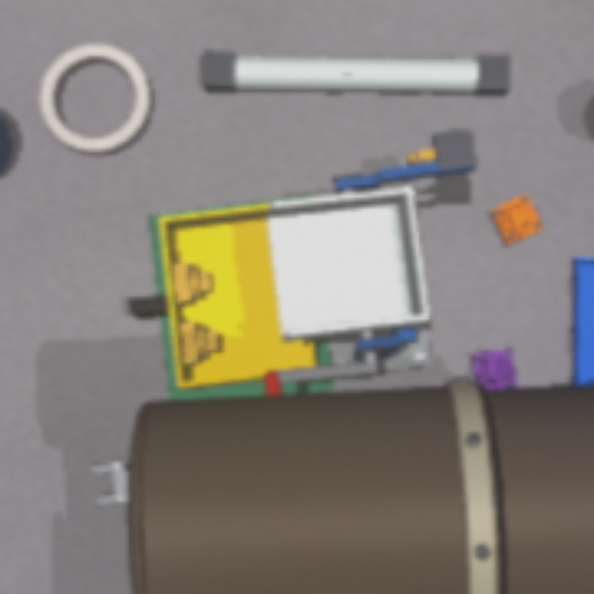

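View pics/s14z.png

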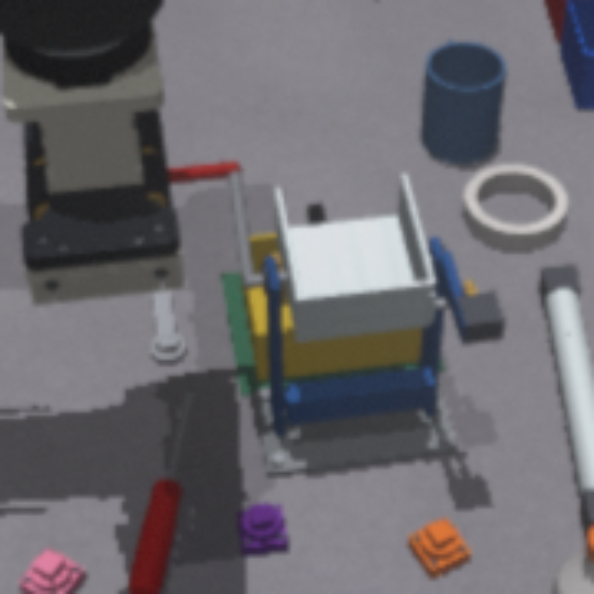

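```bash
python3 - <<'E'
from rig import arm
print(arm.finish_job())
E
```

```text
the job is handed in; nothing more can be done
None
```

The job is handed in at about 25.8 s of the 72 s allowed. The hand-in reports no verdict, so the results below come from my own checks.

**What I did:** I carried the yellow bin by its fin onto the green field and let go. I then set both brass couplings side by side in the bucket and pushed the red bar to its stop, where the arm read about 7 N. The couplings dropped out, and I eased the bar back up and moved the arm clear.

**Last checks:**
- **Couplings:** both lie in the bin, against the wall on the fin side.
- **Bucket:** it is back home, its floor within 0.1 mm of its starting height.
- **Bin:** just after I let go, the wrist camera put it about 5 mm from the field's centre and parallel to it.
- **Other things:** the bystanders in the last pictures looked unmoved. The aluminium couplings were last seen in place after the second coupling went into the bucket, and the arm did not go near the tray again.
- **Arm:** it hangs free and touches nothing.

**Checks that disagreed:**
- **Field centre:** the top and wrist cameras differ by about 5 mm on where it is.
- **Bin angle:** a last automatic fit of the bin's rim gave 10.6° against the field's 6.4°, with its centre about 8–10 mm off the field's. The bucket and arm hid part of the rim, so I did not trust that fit; in the picture the bin sits parallel to the field's edges. Even taken at face value, it is within the limits.

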